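# Reset the tripped breaker and shut the board's flap

### The arm

A 6-joint arm with a two-finger parallel gripper is mounted at the origin on the work surface. World frame = base frame: x ahead of the robot, y to its left, z up, the work surface at z = 0. Lengths are in m, angles in degrees, forces in N, time in s.
With the tool pointing down it reaches from about 0.35 to 0.875 m from the base axis. Payload 4.2 kg.
Tool frame: the origin (TCP) lies at the very end of the fingers, on their centre line; the grasp point (between the pads) lies 19 mm behind it (r.grip_point_offset is the distance from the TCP to the grasp point, in m); z points along the fingers, y is the line along which they close (so a half turn about z gives the same grasp; the last joint's range is limited). The gripper opens to 87 mm and grips with 3 to 60 N. Pads are 19 mm wide; open, the fingers measure 117 mm over their backs; the gripper's body (75 mm by 190 mm) begins 51 mm behind the grasp point.
Start: joints at [-60.298, 22.042, 0.453, 0, -68.411, -14.817], TCP at [0.161, -0.604, 0.223] pointing down, gripper open.
Joint ranges: [-179.83, 179.83], [-69.29, 118.12], [-61.27, 80.66], [-181.25, 117.63], [-171.15, -9.14], [-177.46, 177.46]. Speed limits (degrees/s): [159.86, 159.86, 180, 180, 180, 180].

### API

Orientations are given as a 3x3 rotation matrix whose columns are the frame's x, y, z axes.
In Python, from station import r, cams gives the robot as it stands. The module is installed in compiled form; this text tells all that it offers.
- The arm moves only by the shell command python3 -m handwheel 'ROWS'. ROWS is JSON, a list that holds one entry, the list of rows, each a list of 7 numbers: the turn, a rotation vector about the tool's x, y, z in units of 6 degrees (1.0 is 6 degrees), then the shift along the tool's x, y, z in m, then the finger opening in m, from 0 to 0.087. In form: [[[ax, ay, az, x, y, z, jaw], ...]]. A call has 1 to 12 rows; each row shifts and turns the commanded pose from where the row before left it, along the tool's axes as they then stand; what a row does not reach is not made up. A row lasts 1/10 s, in which the tool goes at most 50 mm and 8.59 degrees, less where a joint would pass 70% of its speed; a pose out of reach is approached as far as the arm can. A call with a gripper value outside its range is refused whole. The fingers move at their own pace and stop on an object; the grip force is fixed at half the most. Time passes only in rows, so rows that do not move let the fingers close. It gives the time, the measured TCP pose, the force, the opening and the grip force at its end, in the units of the state.
- r.sense(): the state, without advancing time (a new reading comes with each control period).
- cams.capture(name): name is "side" or "top" or "wrist"; returns the picture (480x640x3 uint8, red, green, blue); there is no depth.
- cams.get_calibration(name): a dict with "camera_matrix" (3x3 intrinsics, pixels), "rvec" (rotation vector, rad) and "tvec" (3), from world to camera coordinates, as OpenCV has them; the wrist camera has in their place "T_tool_cam" (4x4, takes a point from camera to tool coordinates, whose origin is the TCP and whose axes are the flange's). Camera axes: x right, y down, z forward; pixel columns grow to the right and rows downward; lengths in m; the calibration is good to about 2 mm. A picture is of the moment at which its call begins: read the wrist's pose just before it. get_calibration takes no time and is no camera call.
- r.finish_job(): hands the job in; it is judged then, once.
The state is a dict: "time_s": time; "joints": joint angles; "joint_velocities": joint speeds; "effort": joint torques, N m; "tcp_pos": TCP position; "ee_rot": TCP orientation; "wrist_force": force on the tool from outside, world axes, zero at the start; "moment": the same for the moment, N m; "gripper_width": opening from 0.0 (shut) to 1.0 (fully open); "gripper_force": force on a finger pad.
Only numpy, scipy, OpenCV 4.12 (cv2) and the standard library are available. Lean on these libraries where they do the work, as an engineer would, in place of code of your own. Each camera call takes 0.05 s, during which the arm holds its last target. There are 200 camera calls.

### The job

In the small distribution board one of the four breakers has tripped: its lever stands half-way while the other three are on. Reset it with a fingertip - push its lever all the way down to off (towards the flap's hinge), then all the way up to on, leaving the other three on - and then tip the open flap over and push it fully shut without slamming it. Only push: do not pinch or lift anything, and leave the spare breaker, the tape roll and the screwdriver where they lie.

Things in the scene. Friction and masses are not known exactly. Their poses are not given: they have to be found in the camera images.
- board: Light grey distribution board lying on its back, screwed to the bench: 200 (its x) x 240 (y) x 95 mm high. Origin: centre of its underside, on the bench; x points to its upper end (cable glands), z up. Centred in its front is a recess 120 (x) x 180 (y) mm, 25 mm deep (floor 70 mm above the bench); in it the breakers stand in a row along y, 3 mm proud of the floor.
- flap (a joint): Blue-grey flap, rad: 0 = fully shut over the recess (a firm stop); starts open at 2.0 to 2.4, leaning to the robot's side. Hinge axis along the board's y at x = -62, z = 95 mm of its frame. The hinge is stiff: the flap stays at any angle it is left at and needs about 1 to 2 N at its free edge. Fingers hardly slide on it: push along its arc.
- flap_edge (a point): Middle of the flap's free edge, half-way through its thickness, 124 mm from the hinge. The flap is 190 mm wide and 6 mm thick: shut, it fills 95 to 101 mm above the bench, its outer face on top.
- breaker_a: One of four identical white breakers in a row; places in the row are swapped at random. Origin: centre of its front face (45 x 35 mm), 73 mm above the bench. x points to its upper end, y along the row, z up. Lever pivot axis: along y, 7 mm below the origin. Lever (blue, white tip) 16 mm wide, 8 mm thick, its tip 22 mm from the pivot: 15 mm proud when upright. Neighbouring levers 36 mm apart.
- breaker_b: One of four identical white breakers in a row; places in the row are swapped at random. Origin: centre of its front face (45 x 35 mm), 73 mm above the bench. x points to its upper end, y along the row, z up. Lever pivot axis: along y, 7 mm below the origin. Lever (blue, white tip) 16 mm wide, 8 mm thick, its tip 22 mm from the pivot: 15 mm proud when upright. Neighbouring levers 36 mm apart.
- breaker_c: One of four identical white breakers in a row; places in the row are swapped at random. Origin: centre of its front face (45 x 35 mm), 73 mm above the bench. x points to its upper end, y along the row, z up. Lever pivot axis: along y, 7 mm below the origin. Lever (blue, white tip) 16 mm wide, 8 mm thick, its tip 22 mm from the pivot: 15 mm proud when upright. Neighbouring levers 36 mm apart.
- breaker_d: One of four identical white breakers in a row; places in the row are swapped at random. Origin: centre of its front face (45 x 35 mm), 73 mm above the bench. x points to its upper end, y along the row, z up. Lever pivot axis: along y, 7 mm below the origin. Lever (blue, white tip) 16 mm wide, 8 mm thick, its tip 22 mm from the pivot: 15 mm proud when upright. Neighbouring levers 36 mm apart.
- lever_a (a joint): Lever of breaker_a, rad: +0.5 = on (leaning up, to the breaker's +x), 0 = upright half-way (tripped), -0.5 = off (leaning down, to -x). Both ends are firm stops; it stays where it is left and needs 2 to 6 N at its tip, more where the finger rubs.
- lever_b (a joint): Lever of breaker_b, rad: +0.5 = on (leaning up, to the breaker's +x), 0 = upright half-way (tripped), -0.5 = off (leaning down, to -x). Both ends are firm stops; it stays where it is left and needs 2 to 6 N at its tip, more where the finger rubs.
- lever_c (a joint): Lever of breaker_c, rad: +0.5 = on (leaning up, to the breaker's +x), 0 = upright half-way (tripped), -0.5 = off (leaning down, to -x). Both ends are firm stops; it stays where it is left and needs 2 to 6 N at its tip, more where the finger rubs.
- lever_d (a joint): Lever of breaker_d, rad: +0.5 = on (leaning up, to the breaker's +x), 0 = upright half-way (tripped), -0.5 = off (leaning down, to -x). Both ends are firm stops; it stays where it is left and needs 2 to 6 N at its tip, more where the finger rubs.
- spare_breaker_center (a point): Loose spare breaker lying on its back on the bench beside the board, 85 x 36 mm and 66 mm high (lever tip about 77 mm high); this point is 33 mm above the bench at its middle. Leave alone.
- tape_roll_center (a point): Green roll of insulating tape lying flat beside the board, 62 mm across, 19 mm high; this point is its centre. Leave alone.
- screwdriver: Red-handled screwdriver, 190 mm long, lying on the bench on the robot's side of the board, about 30 mm high. Leave alone.

How it is judged (in metres and radians):
On the way, in this order (a step that is already met when the one before it is completed fails the run):
1. the tripped lever is pushed fully down to off (value of joint lever_a below -0.42 rad), for 0.1 s.
2. the same lever is pushed fully up to on, the flap still open (value of joint lever_a above 0.4 rad and value of joint flap above 0.6 rad), for 0.1 s.
At the end, for the whole second after the job is handed in: All four levers are on (within 0.1 rad of the on stop), the flap is fully shut (within 0.05 rad, 6 mm at its edge), and the spare breaker, tape roll and screwdriver lie within 15 mm of where they were (value of joint each of lever_a, lever_b, lever_c, lever_d above 0.4 rad and value of joint flap below 0.05 rad and distance of each of spare_breaker_center, tape_roll_center, screwdriver from where it was at the start of the episode below 0.015 m); the robot touches nothing.
It fails at once if one of the other three breakers is switched off (value of joint any of lever_b, lever_c, lever_d below 0.25 rad).
It fails at once if the flap is slammed (closing faster than 3 rad/s in its last 0.15 rad) (value of joint flap below 0.15 rad and velocity of joint flap below -3 rad/s).
It fails at once if the flap is pinched: fingers bear on its outer and inner faces at once (contact force between the fingers and flap_c0 above 5 N and contact force between the fingers and flap_c1 above 5 N).
It fails at once if the lever is pinched: fingers bear on two opposite faces at once ((contact force between the fingers and lever_a_c0 above 4 N and contact force between the fingers and lever_a_c1 above 4 N) or (contact force between the fingers and lever_a_c3 above 4 N and contact force between the fingers and lever_a_c4 above 4 N)).
It fails at once if the spare breaker, tape roll or screwdriver is moved or lifted (distance of any of spare_breaker_center, tape_roll_center, screwdriver from where it was at the start of the episode above 0.02 m).
It also fails if it takes over 51 s, if anything falls off the work surface, if the arm or the gripper's body presses on something with over 40 N, if the wrist force passes 120 N, or if a joint passes its speed limit or range.

## Working session

There is one attempt and no reset: what is moved stays moved. The work goes in short steps, Python scripts to look and compute and a shell command to move; the robot and the scene stay as the last step left them, time stands still between calls to the robot, and variables do not carry over. Pictures are saved under pics/ and viewed, at most 10 in all, crops included, and the job is handed in when it is done.

```bash
mkdir -p pics
python3 - <<'E'
from station import r,cams
import cv2,numpy as np
for n in("side","top"):
    im=cams.capture(n); cv2.imwrite(f"pics/{n}0.png",im[:,:,::-1])
    c=cams.get_calibration(n);R=cv2.Rodrigues(np.array(c["rvec"]))[0];print(n,(-R.T@np.array(c["tvec"]).ravel()).round(3),R.round(2).tolist(),np.array(c["camera_matrix"])[0,0])
s=r.sense();print(s["time_s"],s["tcp_pos"],np.round(s["ee_rot"],3).tolist())
print(np.round(cams.get_calibration("wrist")["T_tool_cam"],3).tolist())
E
```

```text
side [0.309 0.96  0.655] [[-0.97, -0.24, 0.0], [-0.12, 0.49, -0.86], [0.2, -0.84, -0.51]] 555.5296256629925
top [0.458 0.036 1.011] [[0.03, -1.0, 0.02], [-1.0, -0.03, -0.07], [0.07, -0.01, -1.0]] 481.02132792924175
0.1 [ 0.1604386  -0.6035127   0.22157064] [[-0.966, -0.257, -0.001], [-0.257, 0.966, 0.002], [0.0, 0.002, -1.0]]
[[-0.0, -0.971, -0.24, 0.065], [1.0, 0.0, -0.001, -0.001], [0.001, -0.24, 0.971, -0.161], [0.0, 0.0, 0.0, 1.0]]
```

View pics/top0.png

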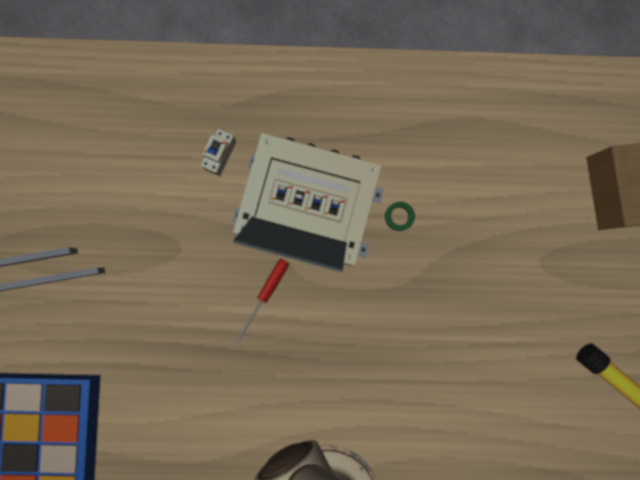

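View pics/side0.png

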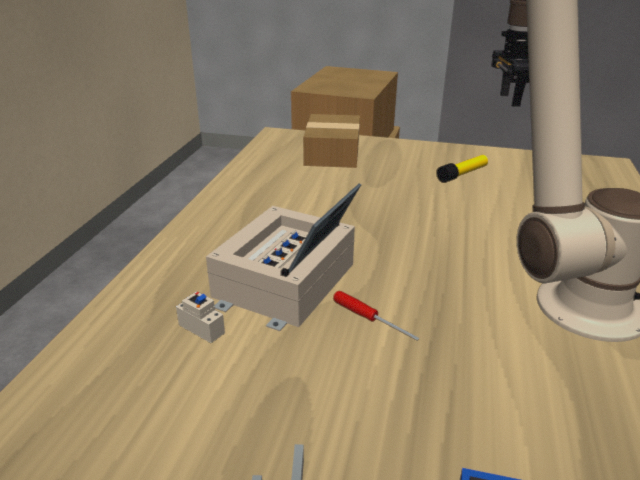

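The top view shows the board at about (305,200), its upper end pointing up and slightly to the right. The second lever from the left, near (298,198), looks tripped. The screwdriver is at (265,295) and the flap's edge runs from (234,240) to (343,270). I'll enlarge the view to check the levers and pick out the recess corners.

Run:
```python
import cv2
a=cv2.imread("pics/top0.png")[125:275,222:397]
cv2.imwrite("pics/crop.png",cv2.resize(a,None,fx=4,fy=4,interpolation=cv2.INTER_CUBIC))
```

```text
(no output)
```

View pics/crop.png

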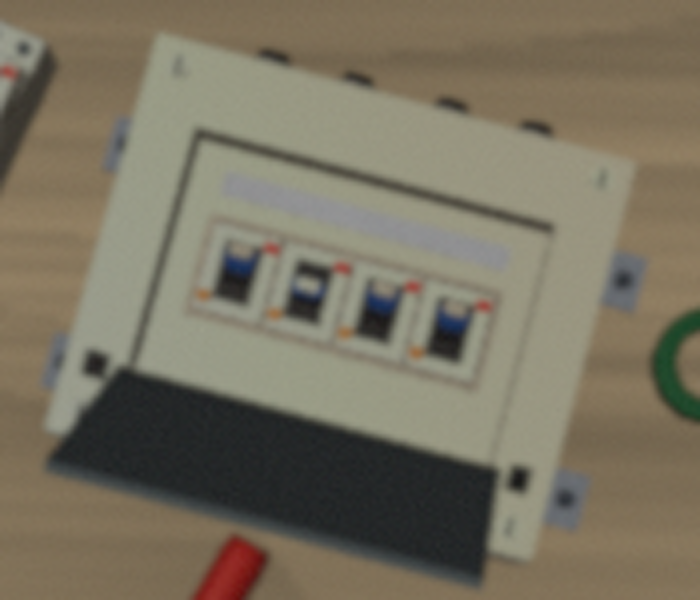

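Enlarged, the second breaker from the left has its lever upright (white tip at crop (308,287), no blue showing above it). The other three lean up. The crop corners are: board (158,33), (636,163), (530,560), (45,430); breaker row (212,218), (499,292), (476,386), (188,312).

```bash
cat > h.py <<'E'
from station import r,cams
import cv2,numpy as np
def ray(n,uv,z):
    c=cams.get_calibration(n);K=np.array(c["camera_matrix"]);R=cv2.Rodrigues(np.array(c["rvec"]))[0]
    C=-R.T@np.array(c["tvec"]).ravel()
    uv=np.atleast_2d(np.array(uv,float));d=np.c_[uv,np.ones(len(uv))]@np.linalg.inv(K).T@R
    return C+d*((z-C[2])/d[:,2])[:,None]
E
python3 - <<'E'
from h import *
f=lambda p:np.array(p)/4+[222,125]
B=ray("top",f([(158,33),(636,163),(530,560),(45,430)]),.095)
W=ray("top",f([(212,218),(499,292),(476,386),(188,312)]),.073)
for P in(B,W):
    print(P.round(3).tolist(),P.mean(0).round(4),[round(np.linalg.norm(P[i]-P[i-1]),3) for i in range(4)])
    d=P[0]+P[1]-P[2]-P[3];e=P[0]+P[3]-P[1]-P[2];print(np.degrees([np.arctan2(d[1],d[0]),np.arctan2(-e[0],e[1])]).round(1))
L=ray("top",f([(308,287)]),.088)[0];print("tip",L)
c=B.mean(0)
E2=ray("top",f([(48,466),(480,584)]),.198);print("edge",E2,np.linalg.norm(E2[0]-E2[1]),c)
E
```

```text
[[0.726, 0.147, 0.095], [0.669, -0.086, 0.095], [0.476, -0.038, 0.095], [0.532, 0.194, 0.095]] [0.6008 0.0545 0.095 ] [np.float64(0.2), np.float64(0.24), np.float64(0.199), np.float64(0.239)]
[-13.7 -13.6]
[[0.641, 0.12, 0.073], [0.608, -0.022, 0.073], [0.561, -0.012, 0.073], [0.594, 0.13, 0.073]] [0.6008 0.0542 0.073 ] [np.float64(0.048), np.float64(0.146), np.float64(0.048), np.float64(0.146)]
[-12.3 -12.9]
tip [0.60533683 0.07142376 0.088     ]
edge [[ 0.508493    0.17464316  0.198     ]
 [ 0.46347388 -0.00903973  0.198     ]] 0.1891193507674904 [0.60084512 0.0544635  0.095     ]
```

The sizes come out right (200 x 240 mm, row 146 x 48 mm). Board centre is (0.601, 0.0545), yaw -13.6°, with the tripped breaker at (0.605, 0.072). The flap is at about 2.05 rad. First I'll turn the tool so its x lies along board x, with the fingers closed.

```bash
python3 -m handwheel '[[[0,0,-1.4,0,0,-0.01,0],[0,0,-1.4,0,0,-0.01,0],[0,0,-1.4,0,0,-0.01,0],[0,0,-1.4,0,0,-0.01,0],[0,0,-1.4,0,0,0,0],[0,0,-1.4,0,0,0,0],[0,0,-1.4,0,0,0,0],[0,0,-1.4,0,0,0,0],[0,0,-1.4,0,0,0,0],[0,0,-1.4,0,0,0,0],[0,0,-1.4,0,0,0,0],[0,0,-1.4,0,0,0,0]]]'
python3 -m handwheel '[[[0,0,-1.4,0,0,0,0],[0,0,-1.4,0,0,0,0],[0,0,-1.4,0,0,0,0],[0,0,-1.4,0,0,0,0],[0,0,-1.4,0,0,0,0],[0,0,-1.4,0,0,0,0],[0,0,0,0,0,0,0],[0,0,0,0,0,0,0]]]'
cat >> h.py <<'E'
C=np.array([.6008,.0545,0]);a=np.radians(-13.6)
RB=np.array([[np.cos(a),-np.sin(a),0],[np.sin(a),np.cos(a),0],[0,0,1]])
def go(*t):
    "state in board coordinates; shift (tool axes, m) to board-frame target t"
    s=r.sense();p=np.array(s["tcp_pos"]);Rt=np.array(s["ee_rot"])
    print(round(s["time_s"],2),"board mm",((p-C)@RB*1000).round(1),"F board",(np.array(s["wrist_force"])@RB).round(1),"turn(6deg)",(cv2.Rodrigues(Rt.T@RB@np.diag([1,-1,-1.]))[0].ravel()/np.radians(6)).round(2))
    if t: print("shift mm",(Rt.T@(C+RB@np.array(t)-p)*1000).round(1))
E
python3 -c "
from h import *
go(.030,.018,.25);print(np.round(r.sense()['joints'],1))"
```

```text
time_s: 1.3
tcp_pos: [0.1605, -0.6037, 0.2619]
ee_rot: [[0.439, -0.899, -0.0], [-0.899, -0.439, 0.001], [-0.001, -0.0, -1.0]]
wrist_force: [0.2, 0.2, -0.5]
gripper_width: 0.033
gripper_force: 0.0
time_s: 2.1
tcp_pos: [0.1605, -0.6038, 0.2621]
ee_rot: [[0.97, -0.244, -0.0], [-0.244, -0.97, 0.001], [-0.0, -0.001, -1.0]]
wrist_force: [0.4, 0.0, 0.8]
gripper_width: 0.006
gripper_force: 0.0
2.1 board mm [-273.1 -743.4  262.1] F board [0.4 0.1 0.8] turn(6deg) [-0.01  0.   -0.08]
shift mm [ 296.6 -764.    12.5]
[-60.3  20.7   4.2  -0.  -73.5 136.2]
```

```bash
python3 -m handwheel '[[[0,0,-0.08,0.015,-0.038,0,0],[0,0,0,0.015,-0.038,0,0],[0,0,0,0.015,-0.038,0,0],[0,0,0,0.015,-0.038,0,0],[0,0,0,0.015,-0.038,0,0],[0,0,0,0.015,-0.038,0,0],[0,0,0,0.015,-0.038,0,0],[0,0,0,0.015,-0.038,0,0],[0,0,0,0.015,-0.038,0,0],[0,0,0,0.015,-0.038,0,0],[0,0,0,0.015,-0.038,0,0],[0,0,0,0.015,-0.038,0,0]]]' >/dev/null
python3 -m handwheel '[[[0,0,0,0.015,-0.038,0,0],[0,0,0,0.015,-0.038,0,0],[0,0,0,0.015,-0.038,0,0],[0,0,0,0.015,-0.038,0,0],[0,0,0,0.015,-0.038,0,0],[0,0,0,0.015,-0.038,0,0],[0,0,0,0.015,-0.038,0,0],[0,0,0,0.015,-0.038,0,0],[0,0,0,0,0,0,0],[0,0,0,0,0,0,0]]]' 
python3 -c "
from h import *
go(.030,.018,.11)
cv2.imwrite('pics/w1.png',cams.capture('wrist')[:,:,::-1])"
```

```text
time_s: 4.3
tcp_pos: [0.6291, 0.066, 0.2615]
ee_rot: [[0.973, -0.233, -0.002], [-0.233, -0.973, -0.001], [-0.002, 0.001, -1.0]]
wrist_force: [-0.3, -0.2, 0.7]
gripper_width: 0.009
gripper_force: 0.0
4.3 board mm [ 24.9  17.8 261.5] F board [-0.2 -0.2  0.7] turn(6deg) [0.01 0.02 0.02]
shift mm [  5.4  -0.3 151.5]
```

View pics/w1.png

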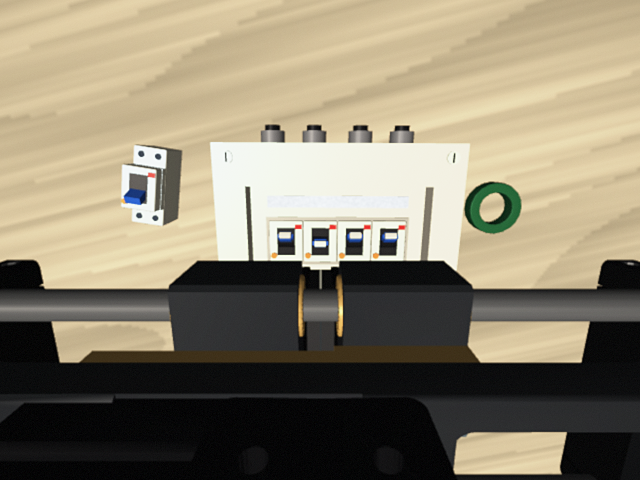

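The wrist view confirms that lever 2 of 4 (at about (320,242)) is tripped. The closed fingertip is in line with it. Next I'll go down on its +x side.

```bash
python3 -m handwheel '[[[0,0,0,0.005,0,0.03,0],[0,0,0,0,0,0.04,0],[0,0,0,0,0,0.04,0],[0,0,0,0,0,0.03,0],[0,0,0,0,0,0.02,0],[0,0,0,0,0,0.012,0],[0,0,0,0,0,0.01,0],[0,0,0,0,0,0,0],[0,0,0,0,0,0,0]]]' 
python3 -c "
from h import *
go(.0075,.018,.079)"
```

```text
time_s: 5.25
tcp_pos: [0.6347, 0.0641, 0.0816]
ee_rot: [[0.973, -0.233, 0.002], [-0.233, -0.973, 0.0], [0.002, -0.001, -1.0]]
wrist_force: [0.4, 0.6, 0.6]
gripper_width: 0.004
gripper_force: 0.0
5.25 board mm [30.7 17.3 81.6] F board [0.2 0.6 0.6] turn(6deg) [-0.01 -0.02  0.03]
shift mm [-23.2  -0.8   2.6]
```

```bash
python3 -m handwheel '[[[0,0,0,-0.004,-0.0005,0.002,0],[0,0,0,-0.004,0,0,0],[0,0,0,-0.004,0,0,0],[0,0,0,-0.004,0,0,0],[0,0,0,-0.003,0,0,0],[0,0,0,-0.003,0,0,0],[0,0,0,-0.002,0,0,0],[0,0,0,0,0,0,0],[0,0,0,0,0,0,0]]]' 
python3 -c "
from h import *
go(.004,.018,.079)
im=cams.capture('top')[160:240,250:370,::-1];cv2.imwrite('pics/t2.png',cv2.resize(im,None,fx=5,fy=5,interpolation=cv2.INTER_CUBIC))"
```

```text
time_s: 6.15
tcp_pos: [0.6117, 0.0704, 0.079]
ee_rot: [[0.973, -0.232, 0.002], [-0.232, -0.973, 0.0], [0.002, -0.001, -1.0]]
wrist_force: [3.6, -1.3, 2.9]
gripper_width: 0.006
gripper_force: 5.5
6.15 board mm [ 6.8 18.  79. ] F board [ 3.8 -0.4  2.9] turn(6deg) [-0.01 -0.02  0.03]
shift mm [-2.8  0.  -0. ]
```

```bash
python3 -m handwheel '[[[0,0,0,-0.002,0,0,0],[0,0,0,0,0,0,0]]]' | grep -E "tcp_pos|wrist"; python3 -m handwheel '[[[0,0,0,-0.001,0,0,0],[0,0,0,0,0,0,0]]]'| grep -E "tcp_pos|wrist"; python3 -c "
from h import *
go()"
```

```text
tcp_pos: [0.6114, 0.0706, 0.0791]
wrist_force: [7.7, -3.0, 0.0]
tcp_pos: [0.6113, 0.0706, 0.0792]
wrist_force: [10.8, -4.6, -2.3]
6.6 board mm [ 6.4 18.1 79.2] F board [11.5 -2.  -2.3] turn(6deg) [-0.02 -0.07  0.03]
```

```bash
python3 -m handwheel '[[[0,0,0,-0.002,0,0,0],[0,0,0,-0.001,0,0,0],[0,0,0,0,0,0,0],[0,0,0,0,0,0,0]]]' | grep -E "tcp_pos|wrist";  python3 -m handwheel '[[[0,0,0,0.006,0,0,0],[0,0,0,0.006,0,-0.02,0],[0,0,0,0,0,-0.05,0],[0,0,0,0,0,-0.03,0],[0,0,0,0.02,0,-0.04,0],[0,0,0,0.05,0,-0.04,0],[0,0,0,0.03,0,0,0],[0,0,0,0,0,0,0]]]' | grep -E "tcp_pos|wrist"
python3 -c "
from h import *
im=cams.capture('side')[190:310,200:360,::-1];im=cv2.resize(im,None,fx=4,fy=4,interpolation=cv2.INTER_CUBIC)
cv2.imwrite('pics/w3.png',im)
go(-.030,.018,.25)"
```

```text
tcp_pos: [0.611, 0.0708, 0.0794]
wrist_force: [16.4, -7.7, -6.1]
tcp_pos: [0.704, 0.0476, 0.2475]
wrist_force: [-0.4, 0.4, -2.0]
7.85 board mm [100.2  17.5 246.8] F board [-0.7 -0.1 -1. ] turn(6deg) [0.01 0.07 0.01]
shift mm [-130.2   -0.7   -2.4]
```

View pics/w3.png

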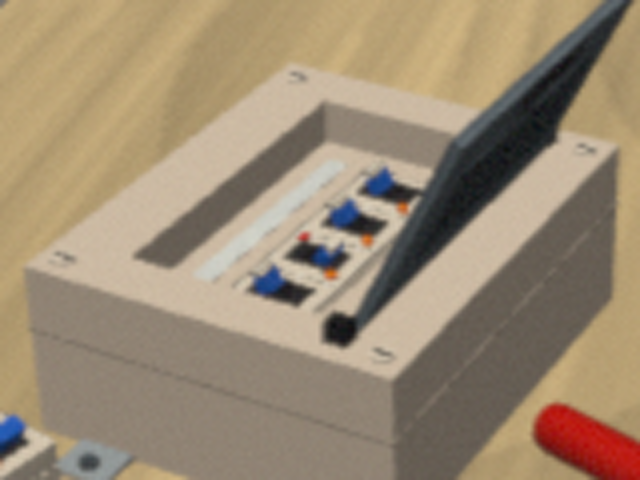

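The side view shows lever 2 (at (325,255)) leaning fully towards the hinge, so it's off. The other three lean up. Now I'll go over to its -x side.

```bash
python3 -m handwheel '[[[0,0.07,0,-0.04,0,0,0],[0,0,0,-0.045,0,0,0],[0,0,0,-0.045,-0.001,0,0],[0,0,0,0,0,0.04,0],[0,0,0,0,0,0.04,0],[0,0,0,0,0,0.04,0],[0,0,0,0,0,0.03,0],[0,0,0,0,0,0.01,0],[0,0,0,0,0,0.006,0],[0,0,0,0,0,0,0],[0,0,0,0,0,0,0]]]' | grep -E "wrist"
python3 -c "
from h import *
go(-.0075,.018,.079)"
```

```text
wrist_force: [0.4, 0.4, 0.6]
8.95 board mm [-27.   19.1  84.6] F board [0.3 0.5 0.6] turn(6deg) [-0.01 -0.09  0.03]
shift mm [19.4  1.1  5.8]
```

```bash
python3 -m handwheel '[[[0,-0.09,0,0,0.001,0.0055,0],[0,0,0,0.003,0,0,0],[0,0,0,0.003,0,0,0],[0,0,0,0.003,0,0,0],[0,0,0,0.003,0,0,0],[0,0,0,0.003,0,0,0],[0,0,0,0.003,0,0,0],[0,0,0,0.002,0,0,0],[0,0,0,0.002,0,0,0],[0,0,0,0,0,0,0],[0,0,0,0,0,0,0]]]' | grep -E "wrist"
python3 -c "
from h import *
go(-.0065,.018,.079)"
```

```text
wrist_force: [-6.9, 1.5, 4.7]
10.05 board mm [-6.8 17.5 77.3] F board [-7.  -0.1  4.7] turn(6deg) [0.01 0.05 0.02]
shift mm [ 0.3 -0.5 -1.7]
```

```bash
python3 -m handwheel '[[[0,0,0,0.002,0,0,0],[0,0,0,0.002,0,0,0],[0,0,0,0.002,0,0,0],[0,0,0,0,0,0,0],[0,0,0,0,0,0,0]]]' | grep -E "wrist"
python3 -c "
from h import *
go()"
python3 -m handwheel '[[[0,0,0,-0.006,0,0,0],[0,0,0,-0.008,0,-0.02,0],[0,0,0,0,0,-0.05,0],[0,0,0,0,0,-0.05,0],[0,0,0,0,0,-0.05,0],[0,0,0,0,0,-0.02,0],[0,0,0,-0.05,0,0,0],[0,0,0,-0.05,0,0,0],[0,0,0,-0.05,0,0,0],[0,0,0,-0.02,0,0,0],[0,0,0,0,0,0,0],[0,0,0,0,0,0,0]]]' | grep -E "wrist"
python3 -c "
from h import *
im=cams.capture('side')[160:310,180:380,::-1];im=cv2.resize(im,None,fx=4,fy=4,interpolation=cv2.INTER_CUBIC)
cv2.imwrite('pics/w4.png',im)
go(-.155,0,.180)"
```

```text
wrist_force: [-18.8, 9.1, 13.6]
10.55 board mm [-6.2 17.4 77.1] F board [-20.5   4.4  13.6] turn(6deg) [0.03 0.14 0.02]
wrist_force: [0.2, -0.7, -0.2]
11.8 board mm [-182.    17.9  268.2] F board [0.6 0.3 0.2] turn(6deg) [-0.01  0.    0.03]
shift mm [27.  18.1 88.2]
```

View pics/w4.png

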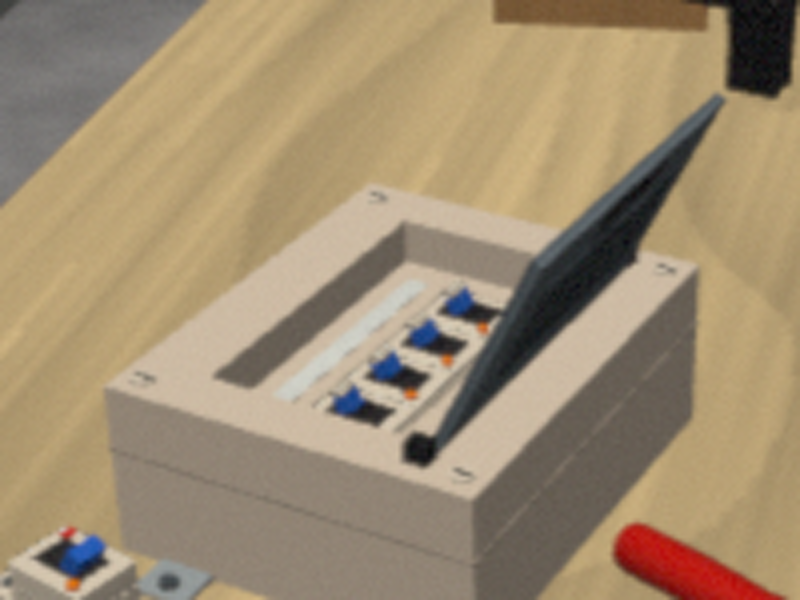

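The side view shows all four levers leaning up, so they're on. The flap's free edge is at (720,98) in the crop, with the fingertip just behind it. Next I'll go down on the robot side of the flap and push it along its arc.

```bash
python3 -m handwheel '[[[0,0,0,0.01,0.009,0.02,0],[0,0,0,0.01,0.009,0.03,0],[0,0,0,0,0,0.025,0],[0,0,0,0,0,0.012,0],[0,0,0,0.01,0,0,0],[0,0,0,0.01,0,0,0],[0,0,0,0,0,0,0],[0,0,0,0,0,0,0]]]' | grep -E "wrist"
python3 -c "
from h import *
go(-.134,0,.182)"
```

```text
wrist_force: [-0.2, 0.3, 0.5]
12.6 board mm [-142.3   -0.5  181.4] F board [-0.2  0.3  0.5] turn(6deg) [-0.01  0.01  0.02]
shift mm [ 8.3 -0.4 -0.6]
```

```bash
python3 -m handwheel '[[[0,0,0,0.008,0,0,0],[0,0,0,0.008,0,-0.004,0],[0,0,0,0.009,0,-0.004,0],[0,0,0,0.009,0,-0.003,0],[0,0,0,0.009,0,-0.003,0],[0,0,0,0.011,0,-0.002,0],[0,0,0,0.011,0,-0.001,0],[0,0,0,0,0,0,0]]]' | grep -E "wrist"
python3 -c "
from h import *
go(-.0597,0,.1985)
im=cams.capture('side')[140:310,180:400,::-1];im=cv2.resize(im,None,fx=3,fy=3,interpolation=cv2.INTER_CUBIC)
cv2.imwrite('pics/w5.png',im)"
```

```text
wrist_force: [-0.6, 0.3, -0.2]
13.4 board mm [-76.5  -0.4 197.8] F board [-0.7  0.1 -0.2] turn(6deg) [-0.    0.01  0.02]
shift mm [16.8 -0.4 -0.8]
```

View pics/w5.png

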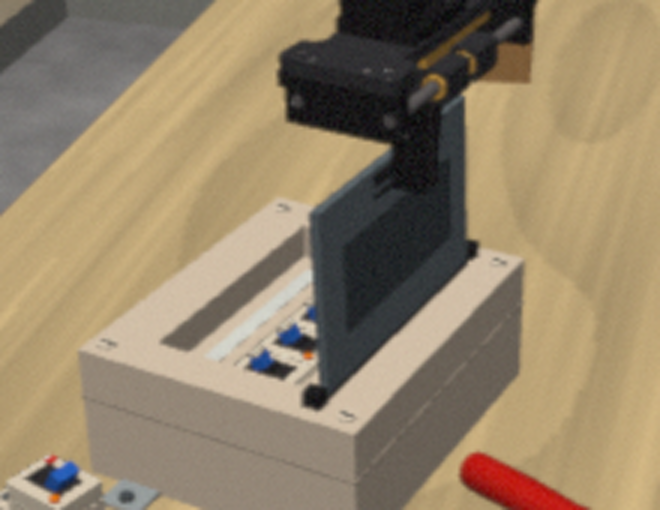

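The flap stands upright with the fingertip on its outer face near the top edge, at (415,180) in the crop, as planned. I'll carry on along the arc.

```bash
python3 -m handwheel '[[[0,0,0,0.008,0,-0.0005,0],[0,0,0,0.009,0,0,0],[0,0,0,0.01,0,0.002,0],[0,0,0,0.01,0,0.0025,0],[0,0,0,0.01,0,0.0035,0],[0,0,0,0.009,0,0.0045,0],[0,0,0,0.009,0,0.0055,0],[0,0,0,0.008,0,0.0065,0],[0,0,0,0.0075,0,0.007,0],[0,0,0,0.007,0,0.008,0],[0,0,0,0.006,0,0.009,0],[0,0,0,0.005,0,0.009,0]]]' | grep -E "wrist"
python3 -c "
from h import *
go(.022,0,.141)"
```

```text
wrist_force: [-0.6, -1.5, 1.9]
14.65 board mm [ 20.9  -0.2 139.9] F board [-0.2 -1.5  1.9] turn(6deg) [-0.    0.01  0.03]
shift mm [ 1.1 -0.2 -1.1]
```

```bash
python3 -m handwheel '[[[0,0,0,0.004,0,0.009,0],[0,0,0,0.004,0,0.009,0],[0,0,0,0.0015,0,0.006,0],[0,0,0,0.001,0,0.005,0],[0,0,0,0.0005,0,0.004,0],[0,0,0,0.0005,0,0.004,0],[0,0,0,0,0,0.003,0],[0,0,0,0,0,0.003,0],[0,0,0,0,0,0,0],[0,0,0,0,0,0,0]]]' | grep -E "wrist"
python3 -c "
from h import *
go()"
```

```text
wrist_force: [-6.2, 0.8, 14.5]
15.65 board mm [ 31.6  -0.2 101.2] F board [-6.3 -0.7 14.5] turn(6deg) [-0.    0.    0.04]
```

```bash
python3 -m handwheel '[[[0,0,0,0,0,-0.01,0],[0,0,0,0,0,-0.03,0],[0,0,0,0,0,-0.05,0],[0,0,0,0,0,-0.05,0],[0,0,0,0,0,-0.03,0],[0,0,0,0,0,0,0],[0,0,0,0,0,0,0]]]' | grep -E "wrist|tcp"
python3 -c "
from h import *
im=cams.capture('side')[160:350,140:400,::-1];im=cv2.resize(im,None,fx=3,fy=3,interpolation=cv2.INTER_CUBIC)
cv2.imwrite('pics/w6.png',im)"
```

```text
tcp_pos: [0.6317, 0.047, 0.268]
wrist_force: [0.3, 0.8, -1.7]
```

View pics/w6.png

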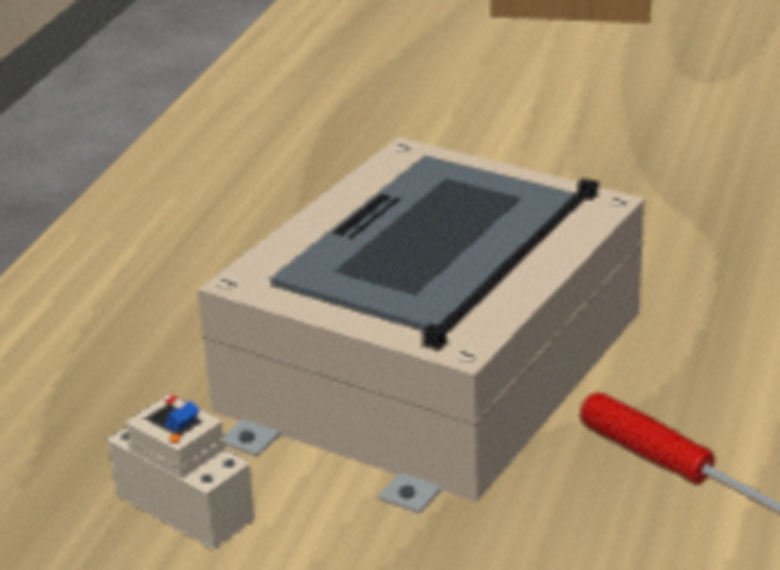

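The flap lies flat over the recess (crop corners from (275,283) to (590,190)). The screwdriver and spare breaker haven't been moved, and the robot is clear of everything.

```bash
python3 -c "
from station import r
print(r.finish_job())"
```

```text
the job is handed in; nothing more can be done
None
```

The tripped breaker (second from the left) was pushed fully off and then back on, the flap was pushed gently shut, and the job was handed in after about 16 s; the hand-in gave no verdict, but my last pictures showed all four levers on, the flap flat, and the spare breaker and screwdriver in place (I did not re-check the tape roll).

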